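# Spot two pads of a flange under a bench punch

## Robot

A 6-joint arm with a two-finger parallel gripper is mounted at the origin on the work surface. World frame = base frame: x ahead of the robot, y to its left, z up, the work surface at z = 0. Lengths are in m, angles in rad, forces in N, time in s.
With the tool pointing down it reaches from about 0.3 to 0.775 m from the base axis. Payload 14.6 kg.
Tool frame: the origin (TCP) lies midway between the tips of the shut fingers; the grasp point (between the pads) lies 19 mm behind it (ctrl.tcp_to_grasp is the z of the grasp point in the tool frame, in m); z points along the fingers, y is the line along which they close (so a half turn about z gives the same grasp; the last joint's range is limited). The gripper opens to 94 mm and grips with 3 to 60 N. Pads are 16 mm wide; open, the fingers measure 119 mm over their backs; the gripper's body (75 mm by 177 mm) begins 78 mm behind the grasp point.
Start: joints at [1.189, 0.3, 1.521, -0, 1.321, -0.067], TCP at [0.17, 0.523, 0.169] pointing down, gripper open.
Joint ranges: [-3.03, 3.03], [-0.79, 2.21], [0.23, 2.52], [-1.04, 4.18], [0, 3.07], [-2.55, 2.55]. Speed limits (rad/s): [2.22, 2.22, 2.57, 3.14, 3.14, 3.14].

## Interface

Orientations are given as [roll, pitch, yaw] about the fixed x, y, z axes, in that order (R = Rz(yaw) Ry(pitch) Rx(roll)).
In Python, from station import monitor, camera, ctrl gives the robot as it stands.
- The arm moves only by the tool apply_moves, never from a script. Its argument "plan" is one flat list of numbers, 4 for each row, row after row: the shift along the tool's x, y, z in mm, then the turn about the tool's z in rad. In form: [dx, dy, dz, spin, dx, dy, dz, spin, ...]. A call has 1 to 20 rows; each row shifts and turns the commanded pose from where the row before left it, along the tool's axes as they then stand; what a row does not reach is not made up. A row lasts 1/10 s, in which the tool goes at most 50 mm and 8.59 degrees, less where a joint would pass 70% of its speed; a pose out of reach is approached as far as the arm can. A call is refused whole if a number of a shift passes 50 or a number of a turn 0.15, either way. A call with a gripper value outside its range is refused whole. "hand" is the gripper command: -1 is shut, 1 is fully open, values between are in proportion, set as the call begins (left out, the last holds). The fingers move at their own pace and stop on an object; "squeeze" is the grip in N (left out, the last holds). Time passes only in rows, so rows that do not move let the fingers close. It gives the time, the measured TCP pose, the force, the opening and the grip force at its end, in the units of the state.
- monitor.get_obs(): the state, without advancing time (a new reading comes with each control period).
- camera(name): name is "scene" or "side" or "wrist"; returns a dict with "image" (480x640x3 uint8, red, green, blue), "range_z" (480x640 float32, m along the optical axis (not along the pixel's ray), 0 where there is no reading), "mtx" (3x3 intrinsics, pixels), "rvec" (rotation vector, rad) and "tvec" (3), from world to camera coordinates, as OpenCV has them. Camera axes: x right, y down, z forward; pixel columns grow to the right and rows downward; lengths in m; the calibration is good to about 2 mm. The wrist camera is an equidistant fisheye: a pixel r from the principal point sees the ray r / f radians off the axis. A picture is of the moment at which its call begins.
- ctrl.hand_in(): hands the job in; it is judged then, once.
The state is a dict: "time_s": time; "qpos": joint angles; "joint_vel": joint speeds; "tau": joint torques, N m; "ee_pos": TCP position; "eef_rot": TCP orientation; "force": force on the tool from outside, world axes, zero at the start; "moment": the same for the moment, N m; "grip_width": finger opening in m; "grip_force": force on a finger pad.
Only numpy, scipy, OpenCV 4.12 (cv2) and the standard library are available. Lean on these libraries where they do the work, as an engineer would, in place of code of your own. Each camera call takes 0.05 s, during which the arm holds its last target. There are 200 camera calls.

## Task

Slide the x-y table (it has a slanted handle for this) until the dimple in the flange's round pad is right under the punch's nose, press the punch's knob fully down to spot it, and let it spring back up; then bring the dimple in the square pad under the nose, spot it likewise, let the punch come up and leave the table there. Do not punch anywhere but in these two dimples, and leave the other things on the bench as they are.

Things in the scene. Friction and masses are not known exactly. Their poses are not given: they have to be found in the camera images.
- stage: fixed grey base of a bench x-y table with a spring punch, 260 x 400 x 25 mm; origin on the bench top (height 0) exactly below the punch's axis; x axis points along the lower slide, away from the handle (roughly to the robot's right), y along the upper slide towards the column (roughly away from the robot), z up
- column_top (a point): top centre of the fixed steel column (48 mm thick, clamp collar 72 mm) at the stage's y = +185 mm, 265 mm above the bench. From it an arm 36 mm wide, 203 to 237 mm above the bench, runs to the sleeve (38 mm across, 170 to 245 mm high) that guides the punch at the stage's x = y = 0
- lamp_bar (a point): middle of the fixed work-lamp bar beside the arm, over the handle's path: 26 mm (x) by 160 mm (y), 203 to 226 mm above the bench, centred at the stage's x = -77, y = +30 mm. With the table at its working positions it is in the way of an upright gripper on the handle; one leaning back along the handle clears it
- saddle (a joint): lower slide, m: 0 = carriage centred under the punch, + along the stage's x (away from the handle's side); travel -0.075 to +0.055; stiff (about 2 N of friction), stays where it is left
- carriage (a joint): upper slide, m: 0 = centred under the punch, + along the stage's y (towards the column); travel -0.055 to +0.055; same friction. It carries an aluminium plate 170 x 170 mm (top 60 mm above the bench) with the flange clamped on it and the handle at its -x edge
- handle_grip (a point): middle of the rubber grip of the carriage's handle: a bar of 24 mm by 18 mm (18 mm along the stage's y) and 75 mm long, whose length slants 40 degrees from vertical, its upper end leaning out, to the stage's -x; this point is on the bar's centre line, 37 mm from its upper end, about 98 mm above the bench
- round_mark (a point): centre of the 10 mm dark dimple in the top of the flange's ROUND pad (30 mm across). The flange is a steel disc 140 mm across clamped at any angle on the carriage, with a 34 mm hub in the middle and two raised pads, tops 78 mm above the bench, each 42 mm from its centre. It does not turn on the carriage
- square_mark (a point): centre of the like dimple in the top of the flange's SQUARE pad (30 x 30 mm), 130 degrees round from the round one
- punch_nose (a point): tip of the punch's pointed steel nose, 6 mm across, on the punch's vertical axis; at rest 100 mm above the bench, 22 mm over the pads
- punch_knob (a point): centre of the top of the punch's black press knob, 48 mm across, the top face about 40 mm; at rest 290 mm above the bench
- punch (a joint): how far the punch is pressed down, m: 0 = up, 0.022 = fully down with its nose on a pad; the spring takes about 2 N to start and 6 to 7 N fully down, and brings it up again when let go
- wrench: bystander: open-ended steel wrench, 190 mm, lying flat; origin under its middle
- screwdriver: bystander: screwdriver, 200 mm, lying flat; origin under its middle
- spray_can: bystander: standing spray can, 64 mm across, 190 mm tall; origin at the centre of its foot
- jar: bystander: standing glass jar with a steel cap, 70 mm across, 90 mm tall; origin at the centre of its foot
- oil_bottle: bystander: standing grey plastic bottle, 72 mm across, 200 mm tall; origin at the centre of its foot
- socket: bystander: steel socket standing on end, 34 mm across, 60 mm tall; origin at the centre of its foot
- bearing: bystander: steel bearing ring lying flat, 72 mm across, 20 mm thick; origin at the centre of its underside

How it is judged:
By the outcome, as a careful person would: the job done as asked, in the order asked, and still so for the second after the job is handed in, with the robot touching nothing.
It also fails if it takes over 69 s, if anything falls off the work surface, if the arm or the gripper's body presses on something with over 40 N, if the wrist force passes 120 N, or if a joint passes its speed limit or range.

## Working session

There is one attempt and no reset: what is moved stays moved. The work goes in short steps, Python scripts to look and compute and a tool call to move; the robot and the scene stay as the last step left them, time stands still between calls to the robot, and variables do not carry over. Pictures are saved under pics/ and viewed, at most 10 in all, crops included, and the job is handed in when it is done.

Besides the shell and the picture viewer there is one more tool, called after "Call:" by a JSON object that holds its "method" and its "body", one argument or row to a line. apply_moves: Moves the arm, as the interface text tells. Its arguments: {"type":"object","properties":{"plan":{"type":"array","items":{"type":"number"}},"hand":{"type":"number"},"squeeze":{"type":"number"}},"required":["plan"]}

```bash
mkdir -p pics; ls; python3 - <<'E'
from station import monitor,camera,ctrl
import cv2,numpy as np
print(monitor.get_obs(), ctrl.tcp_to_grasp)
for n in("scene","side"):
    c=camera(n); cv2.imwrite(f"pics/{n}0.png",c["image"][...,::-1]); np.savez(f"{n}0.npz",**c)
    R=cv2.Rodrigues(np.array(c["rvec"]))[0]; print(n,(-R.T@np.array(c["tvec"]).ravel()).round(3),R[2].round(2),c["mtx"][0,0])
E
```

```text
pics
{'time_s': 0.0, 'qpos': array([ 1.18942112e+00,  3.00472574e-01,  1.52160638e+00, -1.02140822e-05,
        1.32071316e+00, -6.66370180e-02]), 'joint_vel': array([-5.92464857e-06, -1.69310797e-04,  3.50806930e-04,  1.27203398e-03,
        2.09042877e-04,  2.40535460e-04]), 'tau': array([ 1.73451699e-03, -5.31806266e+01, -3.52745068e+01,  7.08763953e-02,
        2.43299321e-02, -1.34949869e-04]), 'ee_pos': array([0.17016721, 0.52267526, 0.16807485]), 'eef_rot': array([-3.14039519e+00, -6.99981032e-05,  2.82685695e+00]), 'force': array([-0.44541091,  0.33104653,  0.47374792]), 'moment': array([ 0.04377287, -0.01741156,  0.01253584]), 'grip_force': 0.0, 'grip_width': 0.09379751184698563} -0.0188
scene [ 1.077 -0.124  0.905] [-0.6   0.13 -0.79] 449.7796559642877
side [ 0.211 -0.585  0.898] [ 0.37  0.56 -0.74] 462.9253753557959
```

View pics/scene0.png

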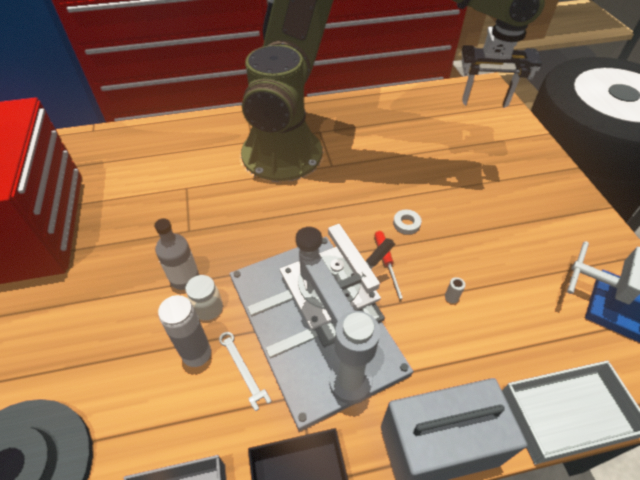

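View pics/side0.png

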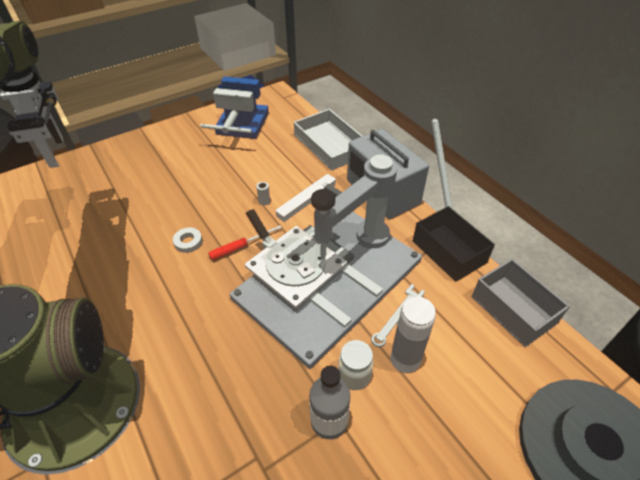

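The scene view shows the knob at about (309,236), the column top at (358,328) and the lamp bar at (353,262). In the side view the knob is at (323,199), the column top at (380,163), the plate around (295,262) and the handle at (258,225). I'll zoom in and measure.

```bash
cat > h.py <<'E'
import numpy as np,cv2
def ray(c,u,v):
    R=cv2.Rodrigues(np.array(c["rvec"]))[0]; t=np.array(c["tvec"]).ravel()
    K=np.array(c["mtx"]); d=R.T@np.array([(u-K[0,2])/K[0,0],(v-K[1,2])/K[1,1],1]); return -R.T@t,d
def onz(c,u,v,z):
    o,d=ray(c,u,v); return o+d*(z-o[2])/d[2]
def cloud(c):
    z=np.array(c["range_z"]);h,w=z.shape;u,v=np.meshgrid(np.arange(w),np.arange(h));K=c["mtx"]
    P=np.stack([(u-K[0,2])/K[0,0]*z,(v-K[1,2])/K[1,1]*z,z],-1)
    R=cv2.Rodrigues(np.array(c["rvec"]))[0]; X=(P-np.array(c["tvec"]).ravel())@R; X[z==0]=np.nan; return X
E
python3 - <<'E'
from h import *
for n,(x,y) in (("scene",(225,215)),("side",(225,145))):
    c=np.load(n+"0.npz"); X=cloud(c); I=c["image"]
    s=X[(abs(X[...,2]-.29)<.006)]; 
    k=np.array([.6,0]);
    for zz,nm in ((.29,"knob"),(.265,"col"),(.226,"lamp"),):
        m=(abs(X[...,2]-zz)<.006).astype(np.uint8); m[:200 if n=="scene" else 120]=0
        N,L,S,C=cv2.connectedComponentsWithStats(m)
        for i in range(1,N):
            if S[i,4]>60: print(n,nm,S[i],C[i].round(1),onz(c,*C[i],zz).round(4), np.nanmean(X[L==i],0).round(4))
    cv2.imwrite(f"pics/{n}z.png",cv2.resize(I[y:y+150,x:x+200,::-1],None,fx=4,fy=4,interpolation=cv2.INTER_CUBIC))
E
```

```text
scene knob [296 226  26  22 456] [308.6 236.6] [ 0.5788 -0.0309  0.29  ] [ 0.579  -0.0309  0.2904]
scene col [344 313  30  29 696] [358.3 326.6] [0.7568 0.0124 0.265 ] [0.7571 0.0122 0.266 ]
scene lamp [  0 200  25  16 131] [ 13.2 209.2] [ 0.3243 -0.5995  0.226 ] [ 0.3242 -0.5994  0.226 ]
scene lamp [ 328  224   52   67 1201] [353.  260.6] [0.602  0.0483 0.226 ] [0.6011 0.048  0.2268]
scene lamp [299 257  39  67 138] [318.4 291.4] [ 0.6544 -0.0298  0.226 ] [ 0.6529 -0.0301  0.2258]
scene lamp [336 341  41  19 123] [354.5 353.5] [0.7829 0.0016 0.226 ] [0.7829 0.0016 0.2259]
side knob [311 188  25  18 347] [323.  196.5] [ 0.5733 -0.0364  0.29  ] [ 0.5736 -0.0358  0.2895]
side knob [   0  298   77   70 1167] [ 46.6 327.1] [ 0.065  -0.0464  0.29  ] [ 0.0655 -0.0448  0.2887]
side col [371 154  22  17 291] [381.4 161.8] [0.7539 0.0081 0.265 ] [0.7542 0.0084 0.2648]
side col [  0 297  86  82 875] [ 53.2 348.3] [ 0.0594 -0.0687  0.265 ] [ 0.0604 -0.0682  0.265 ]
side lamp [276 174  67  44 745] [307.3 194.9] [0.5861 0.0441 0.226 ] [0.5871 0.0444 0.226 ]
side lamp [314 178  82  49 321] [354.  203.3] [ 0.6538 -0.0321  0.226 ] [ 0.6559 -0.0318  0.226 ]
side lamp [  0 302  96  90 606] [ 60.7 364. ] [ 0.0537 -0.0724  0.226 ] [ 0.0553 -0.0718  0.2262]
```

View pics/sidez.png

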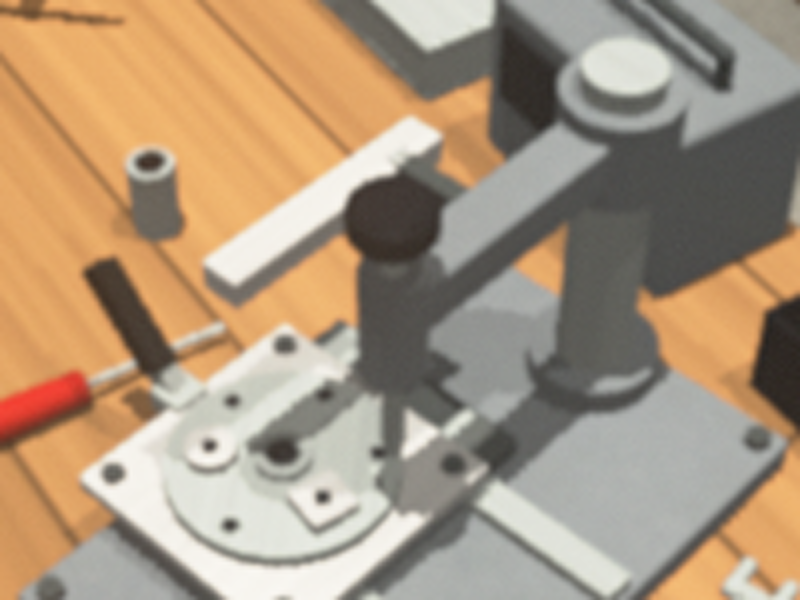

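View pics/scenez.png

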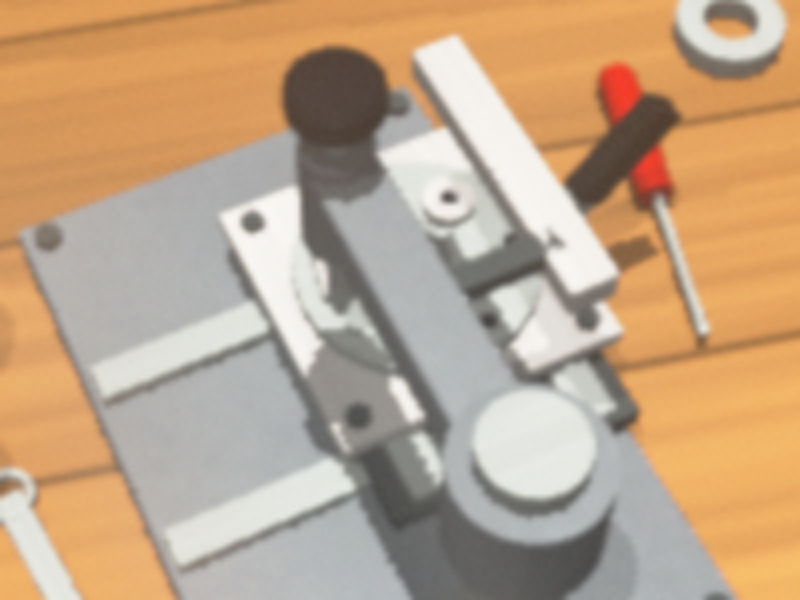

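The side zoom shows the round dimple at about (277,256), the square dimple at (305,269) and the hub at (295,258). The scene zoom shows the round dimple at about (337,264), and the handle to the left of the lamp. I'll turn these into stage coordinates.

```bash
python3 - <<'E'
from h import *
S=np.load("side0.npz");C=np.load("scene0.npz")
q=lambda x,y,o:(x/4-.375+o[0],y/4-.375+o[1])
so=(225,145);co=(225,215)
K=np.array([.576,-.0335]);a=np.arctan2(.0435,.1795);ys=np.array([np.cos(a),np.sin(a)]);xs=np.array([np.sin(a),-np.cos(a)])
def st(p): d=p[:2]-K; return (np.array([d@xs,d@ys])*1000).round(1)
print("yaw",a)
def show(n,c,x,y,z,o):
    p=onz(c,*q(x,y,o),z);print(n,p.round(4),"stage",st(p))
for n,x,y,z in (("round",209,446,.078),("square",322,497,.078),("hub?",283,452,.085),("bolt",285,343,.062),("boltL",112,473,.062),("boltR",452,462,.062),("stageboltR",757,438,.026),("stageboltL",50,590,.026),("handle top",103,265,.126),("handle low",160,368,.07),("nose?",392,478,.1),("colfoot",597,365,.03)): show(n,S,x,y,z,so)
for n,x,y,z in (("roundC",449,197,.078),("boltC",253,222,.062),("boltC",357,416,.062),("boltC",588,317,.062),("stageboltC",48,237,.026),("sb",398,102,.026),("handletop",660,112,.126),("handlelow",590,190,.08)): show(n,C,x,y,z,co)
E
```

```text
yaw 0.2377562017141771
round [0.4995 0.0456 0.078 ] stage [-94.9 -55.7]
square [ 0.534  -0.0221  0.078 ] stage [-20.9 -38.1]
hub? [0.53  0.013 0.085] stage [-56.  -33.7]
bolt [0.5855 0.104  0.062 ] stage [-131.4   41.6]
boltL [0.4481 0.0713 0.062 ] stage [-132.   -99.6]
boltR [ 0.6173 -0.0311  0.062 ] stage [ 7.4 40.7]
stageboltR [ 0.8019 -0.0952  0.026 ] stage [113.2 205. ]
stageboltL [0.3882 0.0423 0.026 ] stage [-117.9 -164.7]
handle top [0.4997 0.1653 0.126 ] stage [-211.2  -27.3]
handle low [0.5082 0.1216 0.07  ] stage [-166.7  -29.4]
nose? [ 0.5647 -0.0473  0.1   ] stage [ 10.7 -14.2]
colfoot [0.7548 0.0046 0.03  ] stage [  5.1 182.7]
roundC [0.4995 0.0477 0.078 ] stage [-96.9 -55.3]
boltC [ 0.4812 -0.0629  0.062 ] stage [  6.2 -99. ]
boltC [ 0.6169 -0.0312  0.062 ] stage [ 7.4 40.3]
boltC [0.5841 0.1061 0.062 ] stage [-133.7   40.7]
stageboltC [ 0.4402 -0.181   0.026 ] stage [ 111.4 -166.7]
sb [0.3846 0.045  0.026 ] stage [-121.3 -167.5]
handletop [0.5017 0.166  0.126 ] stage [-211.4  -25.2]
handlelow [0.5134 0.1267 0.08  ] stage [-170.4  -23.1]
```

Call:
{"method": "apply_moves", "body": {
  "plan": [0, 0, 0, 0.145, 0, 0, 0, 0.145, 0, 0, 0, 0.145, 0, 0, 0, 0.145, 0, 0, 0, 0.145, 0, 0, 0, 0.145, 0, 0, 0, 0.148, -35, 20, 0, 0, -35, 20, 0, 0, -35, 20, 0, 0, -35, 20, 0, 0, -35, 20, 0, 0, -35, 20, 0, 0, -35, 20, 0, 0, -35, 20, 0, 0, -35, 20, 0, 0, -35, 20, 0, 0, -35, 20, 0, 0, -35, 16, 0, 0],
  "hand": 1
}}

```text
time_s: 2.0
ee_pos: [0.4996, 0.169, 0.1684]
eef_rot: [-3.141, 0.0, 1.809]
force: [0.4, 0.2, -0.3]
grip_width: 0.0944
grip_force: 0.0
```

```bash
cat >> h.py <<'E'
K=np.array([.576,-.0335]);A=.2378;YS=np.array([np.cos(A),np.sin(A)]);XS=np.array([np.sin(A),-np.cos(A)])
def st(p): d=np.asarray(p)[...,:2]-K; return np.stack([d@XS,d@YS],-1)*1000
def fray(c,u,v):
    K_=c["mtx"];dx,dy=u-K_[0,2],v-K_[1,2];r=np.hypot(dx,dy);th=r/K_[0,0]
    R=cv2.Rodrigues(np.array(c["rvec"]))[0];t=np.array(c["tvec"]).ravel()
    d=R.T@np.array([np.sin(th)*dx/r,np.sin(th)*dy/r,np.cos(th)]); return -R.T@t,d
def fz(c,u,v,z):
    o,d=fray(c,u,v); return o+d*(z-o[2])/d[2]
E
python3 - <<'E'
from station import monitor,camera
from h import *
o=monitor.get_obs();print(o["time_s"],o["ee_pos"].round(4),st(o["ee_pos"]).round(1),o["eef_rot"].round(3),o["qpos"].round(2))
c=camera("wrist");np.savez("w1.npz",**c);cv2.imwrite("pics/w1.png",c["image"][...,::-1]);print(c["mtx"],st(fray(c,1,1)[0]),fray(c,1,1)[0])
E
```

```text
2.0 [0.4996 0.169  0.1684] [-214.8  -26.6] [-3.141  0.     1.809] [ 0.26  0.25  1.59 -0.    1.31  0.02]
[[371.64829954   0.         321.56389698]
 [  0.         371.64829954 250.01363425]
 [  0.           0.           1.        ]] [-290.60774167  -26.62975744] [0.4816626  0.24265658 0.38452816]
```

View pics/w1.png

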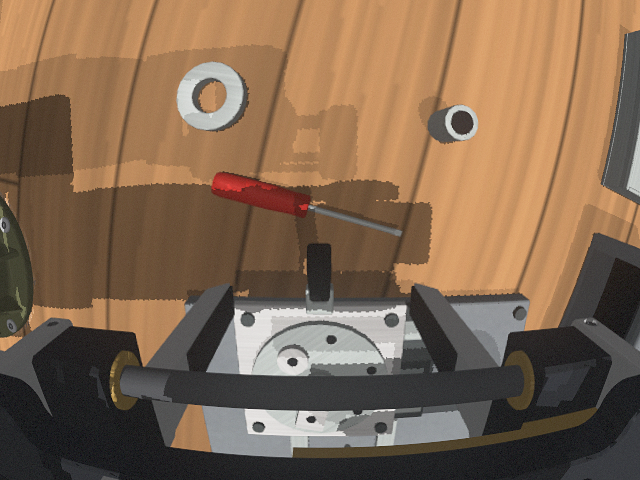

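The wrist view shows the handle between the fingers, with its outer end at about (319,244) and its foot at (319,300). It also shows the round dimple at (292,361) and the plate bolts at (248,320) and (391,320).

```bash
python3 - <<'E'
from h import *
c=np.load("w1.npz");z=c["range_z"]
for n,u,v,h in (("outer",319,244,.1186),("upper",319,262,.134),("round",292,361,.078),("bL",248,320,.062),("bR",391,320,.062)): print(n,st(fz(c,u,v,h)).round(1))
# handle pixels via range (z along axis), fisheye
for v in range(240,306,6):
    o,d=fray(c,319,v);K_=c["mtx"];R=cv2.Rodrigues(c["rvec"])[0]
    p=o+d*z[v,319]/(R[2]@d); print(v,c["image"][v,319],st(p).round(1),round(p[2]*1000,1))
E
```

```text
outer [-222.9  -28.6]
upper [-213.8  -28.5]
round [-96.5 -55.3]
bL [-132.4  -98.4]
bR [-132.4   40.7]
240 [106  80  55] [-197.4  -29.4] 1.0
246 [41 39 36] [-222.6  -28.5] 123.0
252 [42 38 38] [-218.4  -28.5] 124.2
258 [42 34 31] [-214.9  -28.5] 127.9
264 [41 37 34] [-211.3  -28.5] 130.9
270 [42 37 39] [-207.4  -28.5] 132.8
276 [50 47 45] [-201.   -28.6] 127.3
282 [47 44 41] [-192.8  -28.7] 117.8
288 [44 44 42] [-184.   -28.7] 107.6
294 [44 45 43] [-173.6  -28.9] 94.7
300 [51 47 49] [-163.1  -29. ] 82.9
```

Call:
{"method": "apply_moves", "body": {
  "plan": [0, -2, 25, 0, 0, 0, 25, 0, 0, 0, 20, 0, 0, 0, 0, 0],
  "hand": 1
}}

```text
time_s: 2.45
ee_pos: [0.4952, 0.1696, 0.0961]
eef_rot: [-3.137, 0.0, 1.809]
force: [-0.4, 0.2, 0.2]
grip_width: 0.094
grip_force: 0.0
```

Call:
{"method": "apply_moves", "body": {
  "plan": [0, 0, 0, 0, 0, 0, 0, 0, 0, 0, 0, 0, 0, 0, 0, 0, 0, 0, 0, 0, 0, 0, 0, 0, 0, 0, 0, 0, 0, 0, 0, 0],
  "hand": -1,
  "squeeze": 25
}}

```text
time_s: 3.25
ee_pos: [0.4967, 0.17, 0.0986]
eef_rot: [-3.142, 0.0, 1.809]
force: [0.3, 0.6, -0.8]
grip_width: 0.0336
grip_force: 0.0
```

Call:
{"method": "apply_moves", "body": {
  "plan": [0, 0, 0, 0, 0, 0, 0, 0, 0, 0, 0, 0, 0, 0, 0, 0, 0, 0, 0, 0, 0, 11, 0, 0, 0, 11, 0, 0, 0, 11, 0, 0, 0, 11, 0, 0, 0, 11, 0, 0, -12, 0, 0, 0, -12, 0, 0, 0, -12, 0, 0, 0, -12, 0, 0, 0, -12, 0, 0, 0, -10, 0, 0, 0, 0, 0, 0, 0, 0, 0, 0, 0]
}}

```text
time_s: 5.05
ee_pos: [0.5667, 0.1148, 0.0987]
eef_rot: [3.142, -0.0, 1.808]
force: [0.1, 0.5, 0.1]
grip_width: 0.0008
grip_force: 0.0
```

```bash
python3 - <<'E'
from station import monitor,camera
from h import *
o=monitor.get_obs();print(o["time_s"],st(o["ee_pos"]).round(1))
c=camera("side");np.savez("s2.npz",**c);cv2.imwrite("pics/s2.png",cv2.resize(c["image"][145:295,225:425,::-1],None,fx=4,fy=4,interpolation=cv2.INTER_CUBIC))
E
```

```text
5.05 [-146.4   25.9]
```

View pics/s2.png

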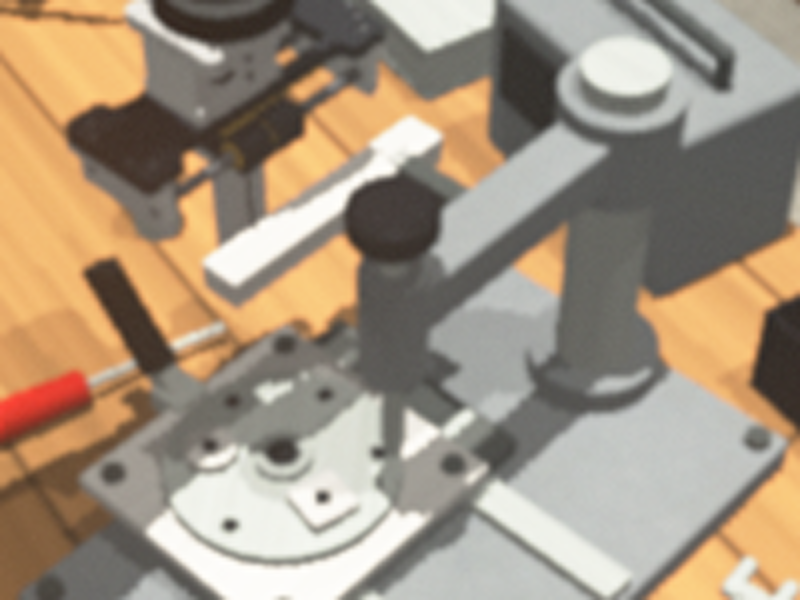

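The crop shows the fingers shut near (240,200), left of and above the lamp. The table hasn't moved: the handle is still at crop (105,265), so the grip missed it. I'll find out why from where the fingers really are.

```bash
python3 - <<'E'
from station import monitor,camera
from h import *
o=monitor.get_obs();print(o["grip_width"],o["grip_force"],o["qpos"].round(3))
for n in("side","scene"):
    c=camera(n);X=cloud(c);np.savez(n+"3.npz",**c)
    S=st(X);m=(abs(S[...,0]+146)<60)&(abs(S[...,1]-26)<100)&(X[...,2]>.08)&(X[...,2]<.2)
    # finger candidates: exclude lamp
    for z0 in range(80,200,12):
        k=m&(abs(X[...,2]*1000-z0-6)<6)
        if k.sum()>3: print(n,z0,k.sum(),np.percentile(S[k],[5,50,95],axis=0).round(0).tolist())
c=camera("wrist");np.savez("w3.npz",**c);cv2.imwrite("pics/w3.png",c["image"][...,::-1])
E
```

```text
0.00047410020109703755 0.0 [ 0.137  0.426  1.518  0.     1.197 -0.101]
side 80 77 [[-189.0, -60.0], [-166.0, -34.0], [-93.0, -22.0]]
side 92 65 [[-197.0, -38.0], [-177.0, -33.0], [-170.0, -21.0]]
side 104 61 [[-201.0, -38.0], [-187.0, -33.0], [-180.0, -21.0]]
side 116 52 [[-203.0, -37.0], [-196.0, -30.0], [-189.0, -21.0]]
side 128 21 [[-205.0, -37.0], [-203.0, -29.0], [-200.0, -22.0]]
side 152 9 [[-155.0, 14.0], [-151.0, 15.0], [-147.0, 16.0]]
side 164 33 [[-153.0, 13.0], [-137.0, 16.0], [-135.0, 35.0]]
side 176 52 [[-150.0, 13.0], [-136.0, 18.0], [-134.0, 37.0]]
side 188 57 [[-152.0, 13.0], [-137.0, 20.0], [-134.0, 35.0]]
scene 80 71 [[-169.0, -64.0], [-103.0, -42.0], [-88.0, -23.0]]
scene 92 4 [[-173.0, -35.0], [-171.0, -32.0], [-169.0, -28.0]]
scene 140 35 [[-151.0, 16.0], [-138.0, 31.0], [-137.0, 39.0]]
scene 152 51 [[-154.0, 17.0], [-139.0, 37.0], [-137.0, 39.0]]
scene 164 53 [[-153.0, 15.0], [-138.0, 36.0], [-137.0, 39.0]]
scene 176 44 [[-148.0, 18.0], [-138.0, 35.0], [-137.0, 40.0]]
scene 188 33 [[-155.0, 23.0], [-139.0, 37.0], [-137.0, 39.0]]
```

View pics/w3.png

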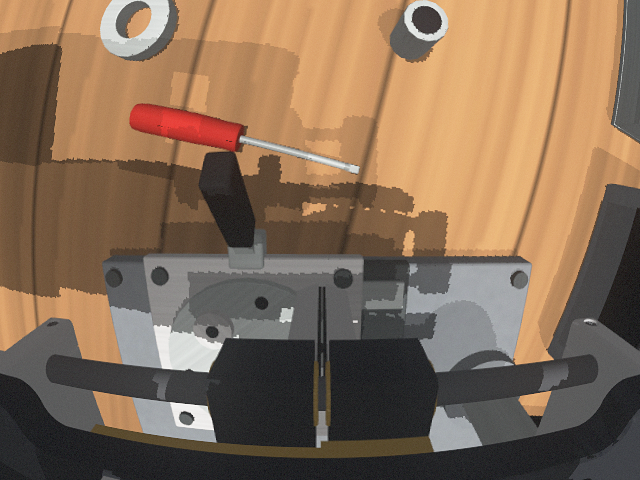

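The wrist view shows the fingers shut, with their tips at about (321,288). The handle stands free at (225,190). I'll check the true fingertip depth.

```bash
python3 - <<'E'
from h import *
for f,pts in (("w1.npz",[(232,288),(413,288),(225,320)]),("w3.npz",[(321,289),(321,300),(321,310),(323,288),(319,330)])):
    c=np.load(f);R=cv2.Rodrigues(c["rvec"])[0]
    for u,v in pts:
        o,d=fray(c,u,v); z=c["range_z"][v-1:v+4,u-1:u+2]; zz=np.median(z[z>0]) if (z>0).any() else 0
        p=o+d*zz/(R[2]@d); print(f,u,v,"cam z",round(o[2],3),"p",st(p).round(1),round(p[2],4))
E
```

```text
w1.npz 232 288 cam z 0.385 p [-221.1  -73.9] 0.2051
w1.npz 413 288 cam z 0.385 p [-222.5   20.5] 0.2089
w1.npz 225 320 cam z 0.385 p [-211.8  -73.8] 0.2245
w3.npz 321 289 cam z 0.315 p [-155.3   25.5] 0.1411
w3.npz 321 300 cam z 0.315 p [-155.3   25.5] 0.1554
w3.npz 321 310 cam z 0.315 p [-154.8   25.5] 0.1654
w3.npz 323 288 cam z 0.315 p [-155.3   26.5] 0.1397
w3.npz 319 330 cam z 0.315 p [-155.1   24.7] 0.185
```

Both fixed cameras and the wrist depth agree: the fingertips sit about 40 mm higher than the reported TCP, at 0.139 against 0.099. I'll correct for that: go back over the handle, open, and descend to a reported z of about 0.058.

Call:
{"method": "apply_moves", "body": {
  "plan": [0, 0, -20, 0, 0, 0, -20, 0, 15, -12, 0, 0, 15, -12, 0, 0, 15, -12, 0, 0, 15, -12, 0, 0, 7, -6, 0, 0, 0, 0, 0, 0, 0, 0, 0, 0, 0, 0, 0, 0, 0, 0, 0, 0],
  "hand": 1
}}

```text
time_s: 6.35
ee_pos: [0.4988, 0.1669, 0.1385]
eef_rot: [-3.141, 0.0, 1.808]
force: [0.8, -0.8, 0.9]
grip_width: 0.085
grip_force: 0.0
```

Call:
{"method": "apply_moves", "body": {
  "plan": [0, 0, 25, 0, 0, 0, 25, 0, 0, 0, 20, 0, 0, 0, 10, 0, 0, 0, 0, 0]
}}

```text
time_s: 6.85
ee_pos: [0.498, 0.167, 0.0577]
eef_rot: [-3.14, 0.0, 1.808]
force: [0.6, 0.7, 0.5]
grip_width: 0.0942
grip_force: 0.0
```

Call:
{"method": "apply_moves", "body": {
  "plan": [0, 0, 0, 0, 0, 0, 0, 0, 0, 0, 0, 0, 0, 0, 0, 0, 0, 0, 0, 0, 0, 0, 0, 0, 0, 0, 0, 0, 0, 0, 0, 0, 0, 0, 0, 0, 0, 0, 0, 0, 0, 0, 0, 0, 0, 0, 0, 0],
  "hand": -1,
  "squeeze": 25
}}

```text
time_s: 8.05
ee_pos: [0.4983, 0.1673, 0.0586]
eef_rot: [-3.141, 0.0, 1.809]
force: [-1.1, 1.2, -0.1]
grip_width: 0.0173
grip_force: 25.0
```

Call:
{"method": "apply_moves", "body": {
  "plan": [0, 8, 0, 0, 0, 8, 0, 0, 0, 8, 0, 0, 0, 8, 0, 0, 0, 8, 0, 0, 0, 8, 0, 0, 0, 7, 0, 0, -9, 0, 0, 0, -9, 0, 0, 0, -9, 0, 0, 0, -9, 0, 0, 0, -9, 0, 0, 0, -9, 0, 0, 0, -9, 0, 0, 0, -9, 0, 0, 0, 0, 0, 0, 0, 0, 0, 0, 0]
}}

```text
time_s: 9.75
ee_pos: [0.5689, 0.1097, 0.0586]
eef_rot: [-3.141, 0.001, 1.808]
force: [0.2, -2.5, -0.1]
grip_width: 0.0178
grip_force: 25.0
```

```bash
cat > look.py <<'E'
import sys
from station import monitor,camera
from h import *
t=sys.argv[1]
o=monitor.get_obs();print(o["time_s"],st(o["ee_pos"]).round(1),o["ee_pos"][2].round(4),o["force"].round(1),o["grip_width"].round(4))
ims=[]
for n,(x,y) in (("side",(260,190)),("scene",(270,215))):
    c=camera(n);np.savez(f"{n}{t}.npz",**c);ims.append(cv2.resize(c["image"][y:y+100,x:x+100,::-1],None,fx=4,fy=4,interpolation=cv2.INTER_CUBIC))
cv2.imwrite(f"pics/v{t}.png",np.hstack(ims))
E
python3 look.py 4
```

```text
Traceback (most recent call last):
  File "look.py", line 5, in <module>
    o=monitor.get_obs();print(o["time_s"],st(o["ee_pos"]).round(1),o["ee_pos"][2].round(4),o["force"].round(1),o["grip_width"].round(4))
                                                                                                               ^^^^^^^^^^^^^^^^^^^^^
AttributeError: 'float' object has no attribute 'round'
```

```bash
sed -i 's/o\["grip_width"\].round(4)/o["grip_width"]/' look.py; python3 look.py 4
```

```text
9.75 [-140.8   26.8] 0.0586 [ 0.2 -2.5 -0.1] 0.017833217368618887
```

View pics/v4.png

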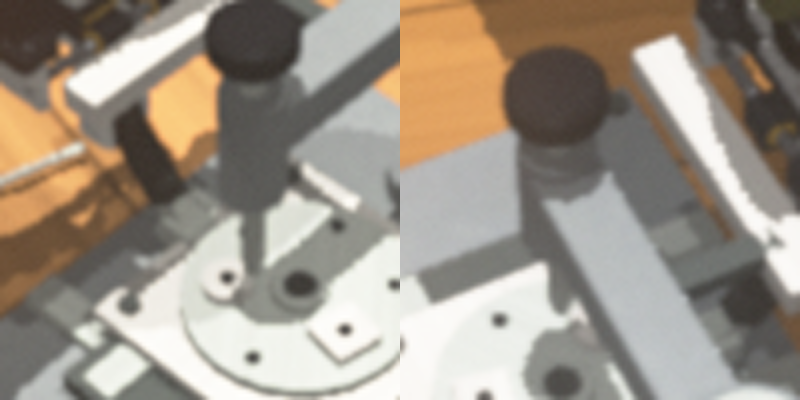

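In the left (side) crop the round dimple is at (228,277), just left of the punch shaft, whose tip is at about (253,280). In the right (scene) crop the nose tip is at about (162,312). I'll convert these.

```bash
python3 - <<'E'
from h import *
S=np.load("side4.npz");C=np.load("scene4.npz")
q=lambda x,y,o:(x/4-.375+o[0],y/4-.375+o[1])
P=lambda n,c,x,y,z,o: print(n,st(onz(c,*q(x,y,o),z)).round(1))
so=(260,190);co=(270,215)
P("round",S,228,277,.078,so);P("square",S,345,329,.078,so);P("noseS",S,253,280,.1,so);P("noseS",S,253,270,.1,so)
P("noseC",C,162,312,.1,co)
# column profiles of the punch shaft / knob: centre line vs height, from row-wise darkness
for n,c,(u0,u1),rows in(("side",S,(316,330),range(248,262)),("scene",C,(300,318),range(280,297))):
    g=cv2.cvtColor(c["image"],cv2.COLOR_RGB2GRAY)
    print(n);[print(r,g[r,u0:u1]) for r in rows]
# knob top circle (brightness edge) : sleeve edge from depth, 175..195 mm high
for n,c in(("side",S),("scene",C)):
    X=cloud(c);s=st(X);m=(np.hypot(s[...,0]+3,s[...,1])<32)
    for a,b in((110,165),(175,200),(272,285)):
        k=m&(X[...,2]*1000>a)&(X[...,2]*1000<b); p=s[k]
        if len(p)>8:
            M=np.c_[2*p,np.ones(len(p))];x=np.linalg.lstsq(M,(p**2).sum(1),rcond=None)[0];print(n,a,len(p),"fit c",x[:2].round(1),"r",np.sqrt(x[2]+x[:2]@x[:2]).round(1))
E
```

```text
round [-22.    0.7]
square [52.  17.8]
noseS [ 2.4 -4.4]
noseS [-2.5  0.9]
noseC [-3.5  0.2]
side
248 [223 224 219 183 124 102 108 106 106 126 177 220 224 222]
249 [223 225 223 197 142 109 105 106 106 127 177 219 224 222]
250 [222 224 224 205 155 114 104 106 108 129 178 219 223 222]
251 [223 223 223 205 157 114 106 107 109 131 180 220 224 226]
252 [223 223 223 206 156 115 105 106 112 131 180 222 230 232]
253 [223 224 224 207 158 115 106 107 111 129 183 227 236 231]
254 [228 229 227 214 166 115 106 108 112 138 197 234 232 204]
255 [233 232 232 225 186 127 106 108 117 151 207 228 204 163]
256 [231 231 233 232 205 136 105 106 119 147 187 194 165 144]
257 [194 198 217 229 210 142 110 108 119 137 152 155 146 143]
258 [117 124 170 211 204 155 123 120 125 138 144 145 143 143]
259 [ 74  88 150 196 191 159 144 136 137 143 145 141 137 138]
260 [123 132 180 206 176 156 149 143 142 144 145 138 137 139]
261 [202 197 201 190 158 151 146 140 141 143 141 132 134 140]
scene
280 [124 125 131 145 161 162 140 112 102 100  99 100 103 122 149 174 186 188]
281 [137 154 178 206 226 222 184 129 107 104 101  
[... 721 characters left out ...]
105 100]
291 [239 239 239 239 238 237 231 204 149 122 121 134 169 204 203 161 115 103]
292 [237 238 239 239 239 239 236 221 176 138 128 152 193 221 222 193 135 104]
293 [236 237 238 239 239 239 238 234 217 183 167 185 210 224 225 211 163 116]
294 [238 238 237 237 236 237 238 238 235 228 222 215 208 207 202 212 188 129]
295 [235 236 237 237 238 237 237 236 237 235 231 216 186 163 158 182 182 136]
296 [235 235 236 236 235 234 230 228 229 228 221 192 154 136 138 153 162 139]
side 110 86 fit c [-0.9 -0.2] r 6.1
side 175 145 fit c [-0.8  0. ] r 18.0
side 272 113 fit c [-1.   0.3] r 23.1
scene 110 60 fit c [-2.4  1.7] r 5.2
scene 175 52 fit c [0.4 1.3] r 15.0
scene 272 106 fit c [-3.3  0.4] r 23.4
```

Call:
{"method": "apply_moves", "body": {
  "plan": [0, 0, 0, 0, 0, 0, 0, 0, 0, 0, 0, 0, 0, 0, 0, 0, 12, 0, 0, 0, 12, 0, 0, 0, 10, 0, 0, 0],
  "hand": 1
}}

```text
time_s: 10.55
ee_pos: [0.5604, 0.1447, 0.0587]
eef_rot: [-3.142, -0.0, 1.809]
force: [0.4, -0.3, 0.0]
grip_width: 0.0701
grip_force: 0.0
```

Call:
{"method": "apply_moves", "body": {
  "plan": [0, 0, 0, 0, 0, 0, 0, 0, 0, 0, 0, 0, 0, 0, 0, 0, 0, 0, 0, 0, 0, 0, 0, 0, 0, 0, 0, 0, 0, 0, 0, 0, 0, 0, 0, 0, 0, 0, 0, 0, 0, 0, 0, 0, 0, 0, 0, 0],
  "hand": -1
}}

```text
time_s: 11.75
ee_pos: [0.5608, 0.1433, 0.0586]
eef_rot: [-3.142, -0.0, 1.809]
force: [-0.3, 0.2, 0.9]
grip_width: 0.0005
grip_force: 0.0
```

Call:
{"method": "apply_moves", "body": {
  "plan": [-8, 0, 0, 0, -8, 0, 0, 0, -5, 0, 0, 0, -4, 0, 0, 0, -4, 0, 0, 0, -4, 0, 0, 0, 0, 0, 0, 0]
}}

```text
time_s: 12.45
ee_pos: [0.5687, 0.1106, 0.0586]
eef_rot: [3.142, 0.0, 1.808]
force: [-1.6, 0.6, 0.8]
grip_width: 0.0001
grip_force: 0.0
```

```bash
python3 look.py 5; cat > dim.py <<'E'
import sys
from h import *
# dark dimples: sub-pixel blobs in the side view at pad height
t=sys.argv[1]
for n in("side","scene"):
    c=np.load(f"{n}{t}.npz");g=cv2.cvtColor(c["image"],cv2.COLOR_RGB2GRAY);X=cloud(c);s=st(X)
    reg=(np.abs(X[...,2]-.072)<.014)&(np.abs(s[...,0])<130)&(np.abs(s[...,1])<110)
    m=((g<105)&reg).astype(np.uint8)
    N,L,S,Ce=cv2.connectedComponentsWithStats(m)
    for i in range(1,N):
        if 3<=S[i,4]<60: 
            k=L==i;w=(125.-g)[k];vv,uu=np.nonzero(k);u,v=(uu@w)/w.sum(),(vv@w)/w.sum()
            print(n,S[i,4],round(u,1),round(v,1),st(onz(c,u,v,.078)).round(1))
E
python3 dim.py 4; echo; python3 dim.py 5
```

```text
12.45 [-141.8   26.9] 0.0586 [-1.6  0.6  0.8] 6.856339223339155e-05
side 13 333.2 233.9 [-46.2  84.3]
side 9 343.9 246.0 [-1.9 72.9]
side 41 334.6 260.6 [11.8 24.8]
side 6 291.8 265.9 [-49.  -52.4]
scene 57 310.1 310.3 [ 9.7 27. ]
scene 10 328.5 328.2 [-6.2 81.6]
scene 4 302.5 334.5 [47.7 70.9]

side 23 338.2 237.7 [-29.1  83.2]
side 5 350.7 250.4 [18.8 73.2]
side 9 322.7 263.7 [-2.1 -0.2]
side 27 341.0 265.4 [31.8 24.3]
scene 33 351.8 296.2 [-86.   35.1]
scene 8 310.1 298.2 [-3.2  0.1]
scene 40 301.4 313.9 [29.8 26.7]
scene 12 319.4 332.5 [14.9 82.2]
```

Call:
{"method": "apply_moves", "body": {
  "plan": [-0.8, 0, 0, 0, 0, 0, 0, 0, 0, 0, 0, 0, 20, 0, 0, 0, 0, 0, -40, 0, 0, 0, -40, 0, 0, 0, -40, 0, 0, 0, -40, 0, 0, 0, -40, 0, 0, 0, -30, 0, -32, -5, 0, 0, -32, -5, 0, 0, -32, -5, 0, 0, -32, -5, 0, 0, -32, -6, 0, 0, 0, 0, 0, 0]
}}

```text
time_s: 14.15
ee_pos: [0.5765, -0.0348, 0.2884]
eef_rot: [-3.141, 0.0, 1.805]
force: [-0.3, -0.2, 1.3]
grip_width: 0.0009
grip_force: 0.0
```

```bash
python3 look.py 6; python3 dim.py 6; python3 - <<'E'
from h import *
for n in("side","scene"):
    c=np.load(n+"6.npz");g=cv2.cvtColor(c["image"],cv2.COLOR_RGB2GRAY);u,v=(316,254) if n=="side" else (303,286)
    print(g[v:v+16,u:u+15])
E
```

```text
14.15 [1.4 0.1] 0.2884 [-0.3 -0.2  1.3] 0.0009458742359903903
side 23 338.2 237.8 [-28.8  83.1]
side 7 327.7 252.2 [-17.   32.8]
side 7 350.7 250.5 [18.9 73.1]
side 9 322.7 263.7 [-2.1 -0.1]
side 42 341.5 265.6 [33.  24.6]
side 4 365.3 265.9 [73.  60.5]
side 31 298.0 270.1 [-30.3 -51.4]
side 4 352.6 276.6 [71.5 17.9]
side 9 329.5 283.9 [ 47.4 -31.8]
scene 23 350.7 296.6 [-83.3  35. ]
scene 10 286.0 298.2 [ 43.3 -22.7]
scene 11 309.9 297.9 [-3.1 -0.6]
scene 5 325.6 310.6 [-19.3  41.9]
scene 14 319.3 332.5 [15.1 82. ]
scene 7 293.0 338.3 [68.5 70.2]
[[145 173 182 174 149 114 104 107 111 111 113 115 118 132 142]
 [183 212 221 210 176 126 105 107 112 119 130 143 142 145 146]
 [210 224 224 222 197 147 110 108 114 125 140 145 147 146 145]
 [222 223 225 223 212 176 122 108 117 132 143 146 147 146 145]
 [223 223 224 223 218 190 139 118 127 142 147 145 146 145 144]
 [222 223 222 214 202 179 149 138 144 147 148 147 147 146 145]
 [222 222 209 187 171 161 153 153 154 153 153 151 149 147 142]
 [222 211 179 149 145 153 153 152 153 154 156 155 152 148 144]
 [217 192 147 122 124 129 126 122 127 142 
[... 771 characters left out ...]
4  91]
 [133 135 134 131 124 115 111 107 109 123 154 169 139 104  93]
 [134 134 134 134 129 120 112 107 107 118 152 181 167 120  97]
 [135 133 135 138 139 135 121 111 109 117 143 173 173 140 108]
 [134 138 143 144 147 144 133 119 111 114 125 142 158 159 131]
 [135 141 146 148 150 147 138 126 113 112 114 120 140 160 149]
 [138 143 148 151 147 140 127 112 104 111 115 121 135 156 163]
 [141 147 151 148 139 117  96  86  90 106 124 135 141 151 165]
 [143 149 150 147 132  98  79  72  80 109 135 144 144 142 147]
 [143 148 150 147 131 106  85  78  89 116 140 146 144 139 132]
 [140 146 149 146 141 130 113 107 115 134 144 144 142 134 129]
 [136 141 146 146 144 143 136 135 136 144 146 143 139 130 126]]
```

View pics/v6.png

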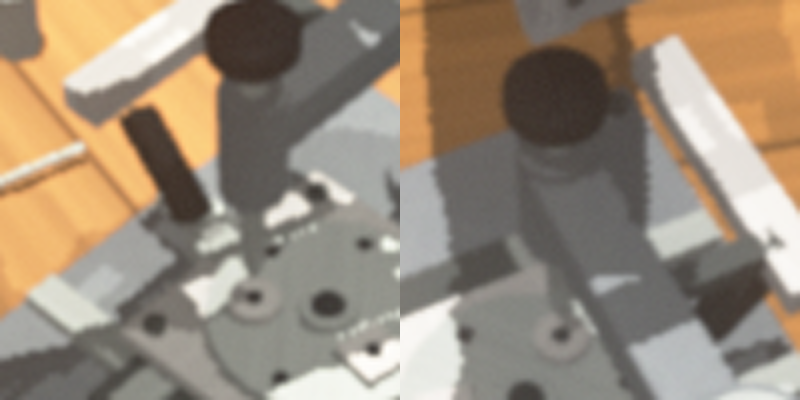

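The left crop shows the round dimple at (252,297), directly below the nose tip at about (252,275). In the right crop the dimple is at (161,332), below the tip at about (162,315). I'll check the vertical projection.

```bash
python3 - <<'E'
from h import *
for n,d in(("side",(322.85,263.7)),("scene",(310.0,298.0))):
    c=np.load(n+"6.npz");p=onz(c,*d,.078)
    for z in(.1,.115,.14):
        q=p.copy();q[2]=z;print(n,z,cv2.projectPoints(q[None],c["rvec"],c["tvec"],c["mtx"],None)[0].ravel().round(2))
# shaft centre per row: half-level edges, using frame 4 (clear background)
from scipy.interpolate import interp1d
for n,rows,(u0,u1) in(("side",range(246,257),(316,330)),("scene",range(287,293),(300,314))):
    c=np.load(n+"4.npz");g=cv2.cvtColor(c["image"],cv2.COLOR_RGB2GRAY).astype(float)
    for r in rows:
        L=g[r,u0:u1];k=L.argmin();h=(L[:k].max()+L.min())/2
        i=np.nonzero(L[:k]>h)[0].max();a=i+(L[i]-h)/(L[i]-L[i+1])
        h2=(L[k:].max()+L.min())/2;j=k+np.nonzero(L[k:]>h2)[0].min();b=j-(L[j]-h2)/(L[j]-L[j-1])
        print(n,r,round(u0+a,2),round(u0+b,2),"mid",round(u0+(a+b)/2,2))
E
```

```text
side 0.1 [322.84 257.52]
side 0.115 [322.83 253.19]
side 0.14 [322.81 245.76]
scene 0.1 [309.85 292.49]
scene 0.115 [309.75 288.62]
scene 0.14 [309.58 281.94]
side 246 319.6 325.75 mid 322.67
side 247 319.33 325.72 mid 322.52
side 248 319.34 325.73 mid 322.53
side 249 319.58 325.75 mid 322.67
side 250 319.82 325.7 mid 322.76
side 251 319.84 325.71 mid 322.78
side 252 319.84 325.77 mid 322.8
side 253 319.86 325.78 mid 322.82
side 254 319.97 325.54 mid 322.76
side 255 320.28 325.29 mid 322.78
side 256 320.52 325.06 mid 322.79Traceback (most recent call last):
  File "<stdin>", line 13, in <module>
    return umr_minimum(a, axis, None, out, keepdims, initial, where)
ValueError: zero-size array to reduction operation minimum which has no identity
```

Both views agree to under 1 mm. Now I'll press.

Call:
{"method": "apply_moves", "body": {
  "plan": [3, 0, 16, 0, 0, 0, 16, 0, 0, 0, 6, 0, 0, 0, 4, 0, 0, 0, 4, 0, 0, 0, 0, 0]
}}

```text
time_s: 14.85
ee_pos: [0.576, -0.0283, 0.243]
eef_rot: [3.141, -0.0, 1.809]
force: [-0.1, 2.5, 4.1]
grip_width: 0.0003
grip_force: 2.0
```

Call:
{"method": "apply_moves", "body": {
  "plan": [0, 0, 4, 0, 0, 0, 4, 0, 0, 0, 4, 0, 0, 0, 0, 0, 0, 0, 0, 0]
}}

```text
time_s: 15.35
ee_pos: [0.5762, -0.0286, 0.2314]
eef_rot: [3.14, 0.0, 1.809]
force: [-1.4, 4.5, 8.1]
grip_width: 0.0002
grip_force: 4.1
```

Call:
{"method": "apply_moves", "body": {
  "plan": [0, 0, 2, 0, 0, 0, 0, 0]
}}

```text
time_s: 15.55
ee_pos: [0.5763, -0.0286, 0.2313]
eef_rot: [3.138, 0.001, 1.809]
force: [-5.4, 4.1, 20.3]
grip_width: 0.0008
grip_force: 10.5
```

Call:
{"method": "apply_moves", "body": {
  "plan": [0, 0, 1.5, 0, 0, 0, 0, 0, 0, 0, 0, 0]
}}

```text
time_s: 15.85
ee_pos: [0.5765, -0.0286, 0.2311]
eef_rot: [3.136, 0.002, 1.809]
force: [-9.4, 4.3, 30.9]
grip_width: 0.0005
grip_force: 15.2
```

```bash
python3 look.py 7; python3 dim.py 7; python3 - <<'E'
from h import *
for t in("6","7"):
  for n in("side","scene"):
    c=np.load(n+t+".npz");g=cv2.cvtColor(c["image"],cv2.COLOR_RGB2GRAY);X=cloud(c);s=st(X)
    m=(np.hypot(s[...,0]+2,s[...,1])<25)&(X[...,2]>.249)&(X[...,2]<.30)&(c["image"].max(-1)<90)
    print(t,n,m.sum(),np.percentile(X[m][:,2],[50,75,90,97]).round(4))
E
```

```text
15.85 [-4.6  1.6] 0.2311 [-9.4  4.3 30.9] 0.0004917399747597086
side 22 338.4 238.0 [-28.2  82.8]
side 58 306.5 242.2 [-74.8  21.6]
side 8 327.8 251.9 [-17.4  33.6]
side 6 350.8 250.5 [19.2 73.2]
side 42 341.5 265.6 [33.  24.6]
side 3 323.1 264.0 [-0.9 -0.3]
side 3 295.0 267.0 [-41.5 -49.7]
side 30 298.2 270.3 [-29.4 -51.6]
side 4 329.5 283.6 [ 47.  -31.1]
scene 10 315.0 292.4 [-19.1  -8.5]
scene 25 350.2 296.5 [-82.5  34.4]
scene 7 286.1 298.3 [ 43.1 -22.3]
scene 5 309.5 298.7 [-1.5  0.7]
scene 5 325.6 310.5 [-19.3  41.8]
scene 14 319.3 332.5 [15.2 82. ]
scene 3 293.3 338.6 [68.3 71.2]
6 side 409 [0.2891 0.2905 0.2912 0.292 ]
6 scene 538 [0.2904 0.2915 0.2922 0.2931]
7 side 297 [0.2667 0.2682 0.2691 0.27  ]
7 scene 345 [0.2671 0.269  0.2698 0.2707]
```

The knob went down exactly 22 mm and bottomed at 31 N. I'll let it rise, then go to the handle's outer end.

Call:
{"method": "apply_moves", "body": {
  "plan": [0, 0, -8, 0, 0, 0, -12, 0, 0, 0, -25, 0, 0, 0, -20, 0, 32, 5, 0, 0, 32, 5, 0, 0, 32, 5, 0, 0, 32, 5, 0, 0, 35, 5, 0, 0, 0, 0, 40, 0, 0, 0, 40, 0, 0, 0, 40, 0, 0, 0, 40, 0, 0, 0, 40, 0, 0, 0, 33, 0, 0, 0, 0, 0],
  "hand": 1
}}

```text
time_s: 17.55
ee_pos: [0.5592, 0.1348, 0.0549]
eef_rot: [-3.134, -0.0, 1.809]
force: [-1.0, -0.1, 0.0]
grip_width: 0.0939
grip_force: 0.0
```

```bash
python3 look.py 8; python3 dim.py 8|grep -E " 3[02].*26|scene.*310"; python3 - <<'E'
from h import *
from station import camera
c=np.load("side8.npz");X=cloud(c);s=st(X)
m=(np.hypot(s[...,0]+2,s[...,1])<25)&(X[...,2]>.249)&(X[...,2]<.30)&(c["image"].max(-1)<90)
print(np.percentile(X[m][:,2],[75,90]))
# handle from wrist camera depth
c=camera("wrist");np.savez("w8.npz",**c);R=cv2.Rodrigues(c["rvec"])[0]
P=[]
for v in range(150,300,2):
    for u in range(250,390,2):
        if c["image"][v,u].max()<70 and c["range_z"][v,u]>0:
            o,d=fray(c,u,v);p=o+d*c["range_z"][v,u]/(R[2]@d)
            if .07<p[2]<.14: P.append(np.r_[st(p),p[2]*1000])
P=np.array(P);print(len(P),np.percentile(P,[0,2,10,50,90,100],axis=0).round(1))
E
```

```text
17.55 [-167.5   23.3] 0.0549 [-1.  -0.1  0. ] 0.09387668991098766
side 9 322.7 263.7 [-2.1 -0.1]
scene 8 310.1 298.2 [-3.1  0. ]
scene 39 301.3 313.9 [29.9 26.7]
[0.29045846 0.29142925]Traceback (most recent call last):
  File "<stdin>", line 14, in <module>
    return _quantile_unchecked(
        a, q, axis, out, overwrite_input, method, keepdims, weights)
    return _ureduce(a,
                    func=_quantile_ureduce_func,
    ...<5 lines>...
                    overwrite_input=overwrite_input,
                    method=method)
    r = func(a, **kwargs)
    result = _quantile(arr,
                       quantiles=q,
    ...<2 lines>...
                       out=out,
                       weights=wgt)
    slices_having_nans = np.isnan(arr[-1, ...])
                                  ~~~^^^^^^^^^
IndexError: index -1 is out of bounds for axis 0 with size 0
```

Call:
{"method": "apply_moves", "body": {
  "plan": [-11, 2, 0, 0, -11, 0, 0, 0, -9, 0, 0, 0, 0, 0, 0, 0]
}}

```text
time_s: 18.1
ee_pos: [0.5714, 0.1043, 0.0596]
eef_rot: [3.141, 0.0, 1.807]
force: [0.0, -0.1, 0.2]
grip_width: 0.0941
grip_force: 0.0
```

```bash
python3 look.py 9
```

```text
18.1 [-135.   28.] 0.0596 [ 0.  -0.1  0.2] 0.09406211239329386
```

Call:
{"method": "apply_moves", "body": {
  "plan": [0, -1.4, 0, 0, 0, 0, 0, 0, 0, 0, 0, 0, 0, 0, 0, 0, 0, 0, 0, 0, 0, 0, 0, 0, 0, 0, 0, 0, 0, 0, 0, 0, 0, 0, 0, 0, 0, 0, 0, 0, 0, 0, 0, 0, 0, 0, 0, 0],
  "hand": -1,
  "squeeze": 30
}}

```text
time_s: 19.4
ee_pos: [0.5696, 0.1055, 0.0591]
eef_rot: [3.142, 0.0, 1.809]
force: [0.2, -0.1, -0.3]
grip_width: 0.0144
grip_force: 30.0
```

Call:
{"method": "apply_moves", "body": {
  "plan": [3, 0, 0, 0, 6, 0, 0, 0, 7, 0, 0, 0, 7, 0, 0, 0, 7, 0, 0, 0, 0, 0, 0, 0]
}}

```text
time_s: 20.0
ee_pos: [0.5622, 0.1361, 0.0592]
eef_rot: [3.141, -0.001, 1.81]
force: [1.2, 3.0, -0.9]
grip_width: 0.0147
grip_force: 30.0
```

```bash
python3 look.py 10; python3 dim.py 10
```

```text
20.0 [-168.1   26.6] 0.0592 [ 1.2  3.  -0.9] 0.014661162629398363
side 56 296.5 234.9 [-108.6   22. ]
side 6 318.1 245.4 [-47.6  32.7]
side 4 340.9 244.2 [-10.7  72.2]
side 44 331.1 258.5 [ 1.6 24.2]
side 7 289.0 263.4 [-59.  -51.6]
scene 53 359.3 291.2 [-106.7   31.1]
scene 52 314.2 308.4 [-0.1 26.7]
scene 5 332.7 326.4 [-15.8  81.8]
```

The edge grip holds and the table came 31 mm along. Continuing.

Call:
{"method": "apply_moves", "body": {
  "plan": [7, 0, 0, 0, 7, 0, 0, 0, 7, 0, 0, 0, 7, 0, 0, 0, 7, 0, 0, 0, 7, 0, 0, 0, 0, -5, 0, 0, 0, -6, 0, 0, 0, -6, 0, 0, 0, 0, 0, 0, 0, 0, 0, 0]
}}

```text
time_s: 21.2
ee_pos: [0.5355, 0.1713, 0.0592]
eef_rot: [-3.14, -0.0, 1.809]
force: [-2.4, 1.7, 0.1]
grip_width: 0.0147
grip_force: 30.0
```

```bash
python3 look.py 11; python3 dim.py 11
```

```text
21.2 [-208.5    8.9] 0.0592 [-2.4  1.7  0.1] 0.014698537465962775
side 8 313.1 227.2 [-97.   67.7]
side 4 333.4 235.7 [-41.8  80.4]
side 11 295.3 252.1 [-72.4 -18.1]
side 27 313.1 253.6 [-38.7   6.6]
side 9 336.6 253.6 [ 1.1 43.6]
side 6 271.0 258.6 [-99.5 -69.8]
side 8 323.5 264.5 [ 0.9 -0.7]
scene 4 336.5 279.0 [-77.  -18.9]
scene 6 308.9 298.5 [-0.6 -0.3]
scene 8 321.1 317.9 [-3.1 53.3]
```

Call:
{"method": "apply_moves", "body": {
  "plan": [1.5, 0.3, 0, 0, 1.3, 0, 0, 0, 0, 0, 0, 0, 0, 0, 0, 0]
}}

```text
time_s: 21.7
ee_pos: [0.5357, 0.1742, 0.0591]
eef_rot: [-3.142, 0.0, 1.809]
force: [-0.9, -1.8, 2.3]
grip_width: 0.0147
grip_force: 30.0
```

```bash
python3 look.py 12; python3 dim.py 12 | grep -E "\[-?[0-4]\."
```

```text
21.7 [-211.4    9.8] 0.0591 [-0.9 -1.8  2.3] 0.014737373113843023
side 7 336.0 252.7 [-1.7 44.6]
side 9 322.7 263.6 [-2.2 -0. ]
scene 7 310.3 298.0 [-3.7 -0.1]
```

Call:
{"method": "apply_moves", "body": {
  "plan": [0, 0, 0, 0, 0, 0, 0, 0, 0, 0, 0, 0, 0, 0, 0, 0, 12, 0, 0, 0, 13, 0, 0, 0, 0, 0, -40, 0, 0, 0, -40, 0, 0, 0, -40, 0, 0, 0, -40, 0, 0, 0, -40, 0, 0, 0, -31, 0, 0, 0, 0, 0],
  "hand": 1
}}

```text
time_s: 23.1
ee_pos: [0.5305, 0.2, 0.2947]
eef_rot: [3.134, -0.001, 1.81]
force: [-0.2, -0.0, 0.4]
grip_width: 0.0943
grip_force: 0.0
```

Call:
{"method": "apply_moves", "body": {
  "plan": [-33, -2, 0, 0, -33, -2, 0, 0, -33, -2, 0, 0, -33, -2, 0, 0, -33, -2, 0, 0, -33, 0, 0, 0, -33, 0, 0, 0, 0, 0, 0, 0, 0, 0, 0, 0, 0, 0, 0, 0, 0, 0, 0, 0, 0, 0, 0, 0],
  "hand": -1
}}

```text
time_s: 24.3
ee_pos: [0.5745, -0.0274, 0.2902]
eef_rot: [3.141, 0.0, 1.81]
force: [-0.0, 0.9, 0.4]
grip_width: 0.002
grip_force: 0.0
```

```bash
python3 look.py 13; python3 dim.py 13 | grep -E "\[ ?-?[0-4]\."
```

```text
24.3 [-6.3 -0. ] 0.2902 [-0.   0.9  0.4] 0.0020458243364524665
side 8 336.1 252.8 [-1.4 44.8]
side 9 322.8 263.6 [-2.1  0. ]
scene 13 310.3 298.0 [-3.8 -0.1]
```

View pics/v13.png

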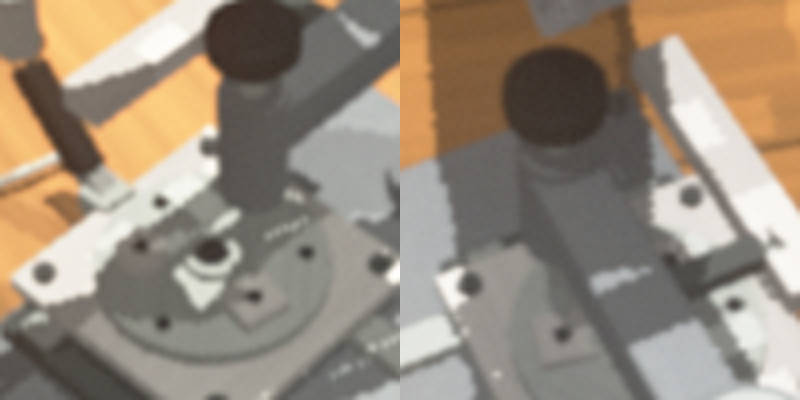

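The square pad's dimple is at (253,296) in the left crop and (162,333) in the right, directly under the nose as the round one was. Pressing now.

Call:
{"method": "apply_moves", "body": {
  "plan": [-4, 0, 16, 0, 0, 0, 16, 0, 0, 0, 6, 0, 0, 0, 5, 0, 0, 0, 5, 0, 0, 0, 5, 0, 0, 0, 5, 0, 0, 0, 0, 0]
}}

```text
time_s: 25.2
ee_pos: [0.5755, -0.0321, 0.2321]
eef_rot: [3.141, 0.0, 1.809]
force: [-4.1, 0.2, 6.4]
grip_width: 0.0008
grip_force: 3.1
```

Call:
{"method": "apply_moves", "body": {
  "plan": [0, 0, 2, 0, 0, 0, 0, 0, 0, 0, 1.5, 0, 0, 0, 0, 0]
}}

```text
time_s: 25.6
ee_pos: [0.5758, -0.0321, 0.2313]
eef_rot: [3.139, 0.001, 1.809]
force: [-9.3, 0.9, 20.2]
grip_width: 0.0005
grip_force: 10.0
```

```bash
cat > knob.py <<'E'
import sys
from h import *
for n in("side","scene"):
    c=np.load(n+sys.argv[1]+".npz");X=cloud(c);s=st(X)
    m=(np.hypot(s[...,0]+2,s[...,1])<25)&(X[...,2]>.249)&(X[...,2]<.30)&(c["image"].max(-1)<90)
    print(n,np.percentile(X[m][:,2],[50,75,90]).round(4))
E
python3 look.py 14; python3 knob.py 14
```

```text
25.6 [-1.4  0.1] 0.2313 [-9.3  0.9 20.2] 0.0005039860472956662
side [0.2656 0.2679 0.2688]
scene [0.2671 0.2686 0.2697]
```

Call:
{"method": "apply_moves", "body": {
  "plan": [0, 0, 1, 0, 0, 0, 0, 0, 0, 0, -8, 0, 0, 0, -12, 0, 0, 0, -30, 0, 0, 0, -40, 0, 30, -20, -10, 0, 30, -20, 0, 0, 30, -20, 0, 0, 30, -20, 0, 0, 0, 0, 0, 0, 0, 0, 0, 0]
}}

```text
time_s: 26.9
ee_pos: [0.4695, 0.0659, 0.3281]
eef_rot: [3.141, 0.0, 1.81]
force: [-0.4, -0.8, 0.1]
grip_width: 0.0003
grip_force: 0.0
```

```bash
python3 look.py 15; python3 knob.py 15;python3 dim.py 15 | grep -E "\[ ?-?[0-4]\."; python3 -c "
from station import ctrl
print(ctrl.hand_in())"
```

```text
26.9 [-121.7  -80.1] 0.3281 [-0.4 -0.8  0.1] 0.0003431659868254217
side [0.2891 0.2904 0.2913]
scene [0.2903 0.2914 0.292 ]
side 13 336.3 252.6 [-1.4 45.3]
side 10 322.8 263.7 [-2.  -0.2]
scene 11 310.3 298.0 [-3.8 -0.1]
the job is handed in; nothing more can be done
None
```

I spotted the round dimple, then the square one, letting the punch spring back up each time, left the table with the square dimple under the nose, and handed the job in at about 27 s; no verdict was returned.

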